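# Set a slat to its saw line and cam it down

## Task

Get the slat on the sawing board ready for the saw without gripping or lifting it: with the fingertips push it flat against the fence and slide it along to the right until its pencil line lies right over the right-hand end of the board, so that the marked 50 mm hangs over. Then press the cam lever down firmly until the cam pinches the slat to the board, and leave it clamped like that. Leave everything else on the bench where it is.

Things in the scene. Friction and masses are not known exactly. Their poses are not given: they have to be found in the camera images.
- sawing_board: sawing board fixed to the bench, anywhere and turned up to 0.15 rad: wooden base 120 (x) x 220 (y) x 20 mm, with a wooden fence 34 mm deep along all its far (+x) side, top 44 mm above the bench, working face at x = +26 mm. Origin: centre of the underside; x points away from the robot to the fence, y left along it, z up. The saw goes past its right-hand end, y = -110 mm.
- saw_edge (a point): point on the upper edge of the board's right-hand end (board frame [1, -110, 20] mm), in the middle of where the slat passes; axes as the board's. The pencil line must come over this point in y.
- slat: thin pale slat, 50 (x) x 300 (y, to the left) x 8 mm, about 0.11 kg, loose on the base, passing under the open cam; its left end hangs free past the board's left-hand end. Origin: centre of the underside. It starts 9 to 15 mm short of the fence, slightly askew, 60 to 100 mm too far left. Flat against the fence its origin is at x = +1, z = 20 mm of the board's frame.
- slat_line (a point): middle of the thin dark pencil line squared across the slat's upper face, 50 mm from its right-hand (-y) end
- slat_push_end (a point): middle of the slat's left-hand (+y) end face, 150 mm from its origin, at half thickness; 30 mm beyond the board's left-hand end when the line is over the saw edge
- lever (a joint): angle of the cam lever: 0 = fully open, the lever pointing 77 degrees above level, tip leaning to the robot; grows as it tips toward the robot (board -x) and down, elevation = 77 degrees - angle. Starts at 0 to 0.3. The cam meets the slat at about 1.0 rad and clamps it well at about 1.1 to 1.3; end stop at 1.5. Stiff pivot (0.25 N m): stays where left.
- cam_pivot (a point): centre of the pivot bolt, board frame [4, -55, 51] mm; its axis is the board's y. It is carried by two wooden cheeks on the fence that reach out over the slat, near the board's right-hand end: x = -12 to 56, y = -75 to -35, z = 44 to 62 mm in the board's frame, fixed.
- lever_tip (a point): the lever's rounded free end, 100 mm from the pivot. The lever is a straight dark wooden bar, 18 mm wide (along y), 12 mm thick (17 mm at the end). At its root, between the cheeks, is the cam: a wooden disc 40 mm across and 18 mm wide, centre 7 mm off the pivot bolt. A press of 10 to 15 N near the tip clamps it. As it closes its underside rubs the slat toward the fence.
- try_square_small: small try square with a dark wooden stock and a steel blade, 117x118x13 mm; a bystander, loose, to be left alone; origin at the centre of its underside
- wax_tin: round flat tin, 83 mm across, 27 mm high; a bystander, loose, to be left alone; origin at the centre of its underside
- tape_measure: tape measure in a yellow case, 72x79x64 mm; a bystander, loose, to be left alone; origin at the centre of its underside
- bench_brush: wooden bench brush with dark bristles, 54x211x49 mm, lying along the front of the bench; a bystander, loose, to be left alone; origin at the centre of its underside
- offcut2: hardwood off-cut, 76x82x45 mm; a bystander, loose, to be left alone; origin at the centre of its underside
- offcut1: pale softwood off-cut, 64x107x22 mm; a bystander, loose, to be left alone; origin at the centre of its underside
- offcut3: dark hardwood off-cut stick, 42x142x20 mm, at the front of the bench; a bystander, loose, to be left alone; origin at the centre of its underside
- bench_dog3: brass bench dog, a pin 24 mm across standing 70 mm high; a bystander, loose, to be left alone; origin at the centre of its underside

How it is judged:
On the way:
1. the slat lies against the fence with its line over the saw edge, before the cam grips it (x of slat in the frame of sawing_board between -0.003 and 0.004 m and angle between the y axis of slat and the y axis of sawing_board, either way round below 0.02 rad and y of slat_line in the frame of saw_edge between -0.004 and 0.004 m and z of slat in the frame of sawing_board between 0.016 and 0.024 m and contact force between lever and slat below 0.5 N), for 0.2 s.
At the end, for the whole second after the job is handed in: The slat lies flat on the board and against the fence (gap under 4 mm, out of parallel under 0.02 rad), its pencil line within 4 mm of the board's right-hand end; the lever is past 1.0 rad and the cam presses on the slat with more than 10 N by itself (x of slat in the frame of sawing_board between -0.003 and 0.004 m and angle between the y axis of slat and the y axis of sawing_board, either way round below 0.02 rad and y of slat_line in the frame of saw_edge between -0.004 and 0.004 m and z of slat in the frame of sawing_board between 0.016 and 0.024 m and contact force between lever and slat above 10 N and value of joint lever above 1 rad and linear speed of slat below 0.01 m/s); the robot touches nothing.
It fails at once if the slat is lifted more than 12 mm or tipped up (height (world z) of slat above 0.032 m or angle between slat's own z axis and vertical above 0.15 rad).
It fails at once if the slat is gripped or pressed by the fingers with over 30 N (contact force between the fingers and slat above 30 N).
It fails at once if another thing on the bench is moved more than 20 mm (distance of any of try_square_small, wax_tin, tape_measure, bench_brush, offcut2, offcut1, offcut3, bench_dog3 from where it was at the start of the episode above 0.02 m).
It also fails if it takes over 72 s, if anything falls off the work surface, if the arm or the gripper's body presses on something with over 40 N, if the wrist force passes 120 N, or if a joint passes its speed limit or range.

## Robot

A 6-joint arm with a two-finger parallel gripper is mounted at the origin on a cart in front of the work surface, level with it; the furniture and walls round the work are solid. World frame = base frame: x ahead of the robot, y to its left, z up, the work surface at z = 0. Lengths are in m, angles in rad, forces in N, time in s.
With the tool pointing down it reaches from about 0.375 to 0.975 m from the base axis. Payload 3.8 kg.
Tool frame: the origin (TCP) lies midway between the tips of the shut fingers; the grasp point (between the pads) lies 19 mm behind it; z points along the fingers, y is the line along which they close (so a half turn about z gives the same grasp; the last joint's range is limited). The gripper opens to 88 mm and grips with 3 to 60 N. Pads are 18 mm wide; open, the fingers measure 123 mm over their backs; the gripper's body (75 mm by 187 mm) begins 45 mm behind the grasp point.
Start: joints at [-1.14, 0.264, 1.604, -0, 1.274, -0.037], TCP at [0.304, -0.602, 0.239] pointing down, gripper open.
Joint ranges: [-2.63, 2.63], [-0.94, 2.18], [0.31, 2.57], [-1.31, 4.45], [0, 2.66], [-2.55, 2.55]. Speed limits (rad/s): [2.57, 2.57, 3.14, 3.14, 3.14, 3.14].

## Interface

Orientations are given as a rotation vector (axis times angle).
In Python, from cell import manip, inverse_kinematics, cams, order gives the robot as it stands. Calls block until the motion is done:
- manip.move_pose(position, orientation): joint-space move of the TCP to a pose.
- manip.move_linear(position, rate=0.15, rot=None): straight line of the TCP; rot=None keeps the orientation; rate is the mean speed in m/s.
- manip.set_joints(angles): joint-space move.
- manip.set_gripper(opening, force=None): finger opening in m; force is the grip in N (None keeps the last); returns when the fingers have stopped.
- manip.dwell(seconds).
- inverse_kinematics(position, orientation): joint angles nearest the present ones, or None.
- manip.state(): the state.
- cams.capture(name): name is "scene" or "top" or "wrist"; returns a dict with "image" (400x640x3 uint8, blue, green, red), "z_map" (400x640 float32, m along the optical axis (not along the pixel's ray), 0 where there is no reading), "intrinsics" (3x3 intrinsics, pixels), "k1" (the pictures are not rectified: a ray, as slopes to the right and down, at radius r is drawn at 1 + k1 r^2 times it, then the intrinsics apply), "position" and "orientation" of the camera in the world; the wrist camera has in their place "T_tool_cam" (4x4, takes a point from camera to tool coordinates, whose origin is the TCP and whose axes are the flange's). Camera axes: x right, y down, z forward; pixel columns grow to the right and rows downward; lengths in m; the calibration is good to about 2 mm. A picture is of the moment at which its call begins: read the wrist's pose just before it.
A pose or a line that the arm cannot do raises manip.IKError and nothing moves.
- order.close_job(): hands the job in; it is judged then, once.
The state is a dict: "clock": time; "joint_pos": joint angles; "joint_velocities": joint speeds; "tau": joint torques, N m; "tool_pos": TCP position; "tcp_rot": TCP orientation; "contact_force": force on the tool from outside, world axes, zero at the start; "moment": the same for the moment, N m; "gripper_width": finger opening in m; "grasp_force": force on a finger pad.
Only numpy, scipy, OpenCV 4.12 (cv2) and the standard library are available. Lean on these libraries where they do the work, as an engineer would, in place of code of your own. Each camera call takes 0.05 s, during which the arm holds its last target. There are 200 camera calls.

## Working session

There is one attempt and no reset: what is moved stays moved. The work goes in short steps, each a Python script; the robot and the scene stay as the last script left them, time stands still between calls to the robot, and variables do not carry over. Pictures are saved under pics/ and viewed, at most 10 in all, crops included, and the job is handed in when it is done.

```bash
ls; mkdir -p pics
cat > h.py <<'E'
import numpy as np, cv2
from scipy.spatial.transform import Rotation as R
from cell import manip, inverse_kinematics, cams, order
def cap(name):
    s=manip.state(); c=cams.capture(name)
    if name=="wrist":
        T=np.eye(4);T[:3,:3]=R.from_rotvec(s["tcp_rot"]).as_matrix();T[:3,3]=s["tool_pos"]
        T=T@np.array(c["T_tool_cam"])
    else:
        T=np.eye(4);o=np.array(c["orientation"]);T[:3,:3]=o if o.shape==(3,3) else R.from_rotvec(o).as_matrix();T[:3,3]=c["position"]
    c["T"]=T
    return c
def ray(c,u,v):
    K=np.array(c["intrinsics"]);d=np.array([(u-K[0,2])/K[0,0],(v-K[1,2])/K[1,1]])
    s=d.copy()
    for _ in range(20): s=d/(1+c["k1"]*(s@s))
    return np.array([s[0],s[1],1.])
def px_z(c,u,v,z):  # intersect plane z
    d=c["T"][:3,:3]@ray(c,u,v);o=c["T"][:3,3];return o+d*(z-o[2])/d[2]
def px_d(c,u,v):
    z=np.median(c["z_map"][int(v)-1:int(v)+2,int(u)-1:int(u)+2]);return c["T"][:3,:3]@(ray(c,u,v)*z)+c["T"][:3,3]
def proj(c,p):
    q=c["T"][:3,:3].T@(np.array(p)-c["T"][:3,3]);s=q[:2]/q[2];s=s*(1+c["k1"]*(s@s));K=np.array(c["intrinsics"]);return K[0,0]*s[0]+K[0,2],K[1,1]*s[1]+K[1,2]
E
python3 - <<'E'
from h import *
import pickle
for n in("top","scene"):
    c=cap(n);pickle.dump(c,open(n+".pkl","wb"));cv2.imwrite(f"pics/{n}.png",c["image"]);print(n,c["orientation"],c["position"],c["intrinsics"],c["k1"])
print(manip.state())
E
```

```text
pics
top [-2.1908652   2.14895095 -0.09546136] [0.34695356 0.0168665  1.38051469] [[444.1489988    0.         315.19768892]
 [  0.         444.1489988  204.49625746]
 [  0.           0.           1.        ]] -0.0804263462193058
scene [-1.12707256  2.08192918 -1.22780827] [-0.46460495  0.62975571  0.72867286] [[480.70757815   0.         317.67257643]
 [  0.         480.70757815 200.42778844]
 [  0.           0.           1.        ]] 0.001346796791056234
{'clock': 0.1, 'joint_pos': array([-1.13987507e+00,  2.64678596e-01,  1.60520559e+00,  2.99495233e-05,
        1.27368044e+00, -3.69199502e-02]), 'joint_velocities': array([ 0.00203837, -0.00057916, -0.00207034, -0.00018061,  0.00049004,
        0.00105532]), 'tau': array([ 1.59949263e-04, -5.03620291e+01, -3.58070719e+01,  7.30992272e-02,
        2.33326724e-02, -4.15425757e-05]), 'tool_pos': array([ 0.30413395, -0.60190532,  0.23752916]), 'tcp_rot': array([-3.05414824e+00, -7.27736575e-01,  5.61837363e-04]), 'contact_force': array([0.24553848, 0.07648869, 0.09130411]), 'moment': array([-0.03401907,  0.00745325,  0.00267059]), 'grasp_force': 0.0, 'gripper_width': 0.08812631623227672}
```

View pics/top.png

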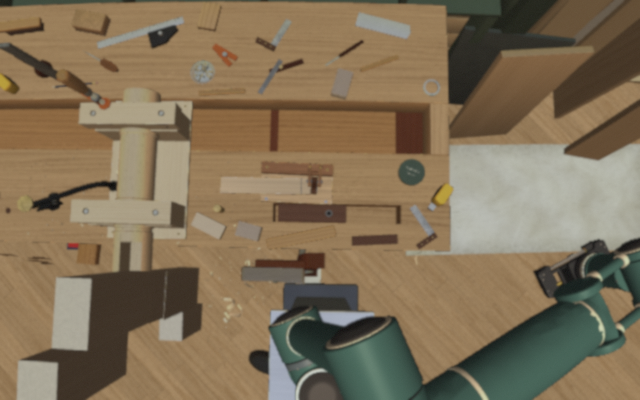

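View pics/scene.png

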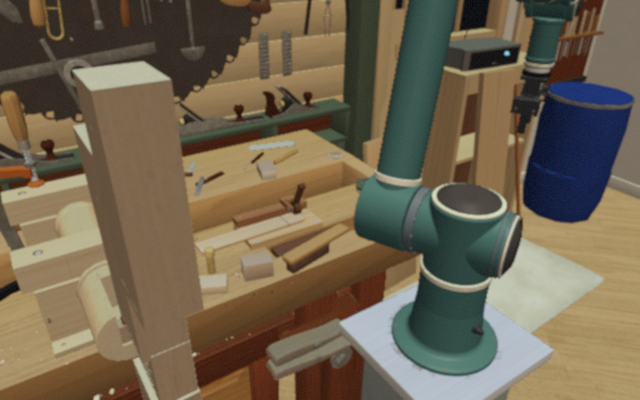

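The top view shows the slat (about (220–305, 187)), the fence (262–333, 169) and the lever/cheeks near (313, 185). The bench dog is at about (217, 210) and the brush at (275–400, 213). I'll look from close by.

Run:
```python
from h import *
import pickle
c=pickle.load(open("top.pkl","rb"))
for n,u,v,z in [("slatL",220,185,.028),("slatmid",300,186,.028),("fenceL",262,168,.044),("fenceR",333,170,.044),("boardR",333,200,.02),("lever",314,184,.1),("dog",217,209,.07),("brushL",277,212,.04),("boxR",400,214,.04)]:
    print(n,px_z(c,u,v,z).round(3),px_d(c,u,v).round(3))
im=c["image"][140:255,180:460];cv2.imwrite("pics/top2.png",cv2.resize(im,None,fx=2.8,fy=2.8,interpolation=cv2.INTER_CUBIC))
w=cams.capture("wrist");print(np.array(w["T_tool_cam"]).round(3),w["intrinsics"])
```

```text
slatL [0.53  0.322 0.028] [0.533 0.327 0.004]
slatmid [0.531 0.075 0.028] [0.531 0.075 0.027]
fenceL [0.582 0.191 0.044] [0.582 0.192 0.042]
fenceR [ 0.58  -0.025  0.044] [ 0.581 -0.026  0.038]
boardR [ 0.491 -0.028  0.02 ] [ 0.493 -0.028 -0.001]
lever [0.528 0.031 0.1  ] [0.528 0.031 0.099]
dog [0.452 0.318 0.07 ] [0.452 0.319 0.07 ]
brushL [0.449 0.142 0.04 ] [ 0.459  0.154 -0.09 ]
boxR [ 0.45  -0.231  0.04 ] [ 0.453 -0.239 -0.005]
[[ 0.    -0.959 -0.284  0.074]
 [ 1.     0.    -0.    -0.   ]
 [ 0.    -0.284  0.959 -0.147]
 [ 0.     0.     0.     1.   ]] [[290.12337182   0.         319.16116575]
 [  0.         290.12337182 199.79311472]
 [  0.           0.           1.        ]]
```

View pics/top2.png

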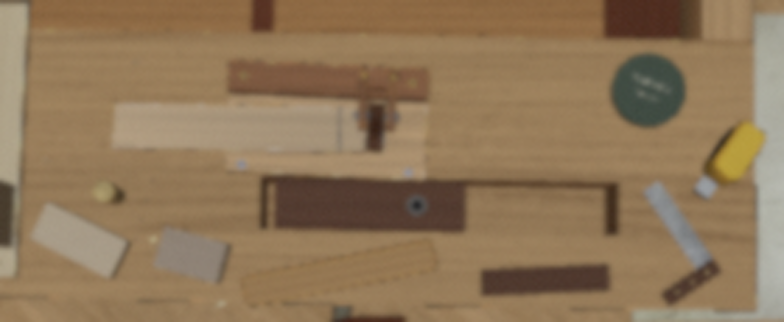

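The crop shows the pencil line near crop (338, 128) and the board's right end near crop x = 427. The board is nearly square to the world, and the slat's left end is clear. Next I take one wrist look.

Run:
```python
from h import *
import pickle
manip.set_gripper(0.0)
manip.move_pose([0.48,0.11,0.22],[np.pi,0,0])
c=cap("wrist");pickle.dump(c,open("w1.pkl","wb"))
s=manip.state();print(s["clock"],s["tool_pos"],s["contact_force"],s["gripper_width"],s["joint_pos"])
cv2.imwrite("pics/w1.png",cv2.resize(c["image"][0:250,60:540],None,fx=1.66,fy=1.66,interpolation=cv2.INTER_CUBIC))
```

```text
4.1 [0.4803186  0.10948633 0.22005113] [-0.12818808 -0.45363747  0.32579122] 0.00040261525670444616 [ 1.73643027e-01 -7.21847039e-02  2.00557691e+00 -1.43380968e-04
  1.20805499e+00  1.74537012e+00]
```

View pics/w1.png

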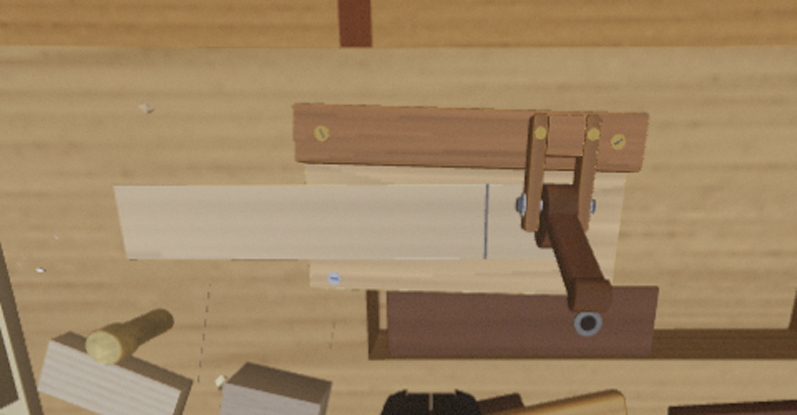

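The slat corners are at crop (115,186) and (129,259), and the pencil line runs (487,184)–(486,259). The fence-top corners are at (293,103), (297,163), (643,171) and (648,113), with the lever tip near (590,295).

```bash
cat >> h.py <<'E'
def fit(mod,wor): # 2D rigid fit
    m=np.array(mod);w=np.array(wor)[:,:2];a=m-m.mean(0);b=w-w.mean(0)
    th=np.arctan2((a[:,0]*b[:,1]-a[:,1]*b[:,0]).sum(),(a*b).sum());M=np.array([[np.cos(th),-np.sin(th)],[np.sin(th),np.cos(th)]])
    t=w.mean(0)-M@m.mean(0);return th,t,(m@M.T+t-w)
E
python3 - <<'E'
from h import *
import pickle
c=pickle.load(open("w1.pkl","rb"))
P=lambda u,v,z:px_z(c,u/1.66+60,v/1.66,z)
F=[P(297,163,.044),P(643,171,.044),P(293,103,.044),P(648,113,.044)]
th,t,r=fit([[.026,.11],[.026,-.11],[.06,.11],[.06,-.11]],F);print("board",th,t,(r*1e3).round(1))
M=np.array([[np.cos(th),-np.sin(th)],[np.sin(th),np.cos(th)]])
B=lambda p:(M.T@(p[:2]-t)*1e3).round(1)
S=[P(115,186,.028),P(129,259,.028),P(487,184,.028),P(486,259,.028)]
ths,ts,rs=fit([[.025,.15],[-.025,.15],[.025,-.1],[-.025,-.1]],S);print("slat",ths,ts,(rs*1e3).round(1),"in board",B(ts),[B(s) for s in S])
print("board end pts",B(P(625,175,.02)),B(P(613,289,.02)),B(P(309,289,.02)),"exp y -110/110 x -60")
print("bolts",B(P(520,205,.051)),B(P(593,206,.051)))
tip=px_d(c,590/1.66+60,290/1.66);print("tip",B(tip),tip)
print("depth slat z",px_d(c,60+300/1.66,225/1.66),"fence",px_d(c,60+420/1.66,135/1.66))
E
```

```text
board -0.024267887013334193 [0.54145016 0.08637937] [[ 0.2  1.1]
 [-0.1  0.2]
 [-0.3  0.7]
 [ 0.3 -1.9]]
slat 0.0040094870505339875 [0.53197482 0.17150056] [[ 0.6  0.2]
 [-0.7  0.5]
 [-0.1 -0.7]
 [ 0.2  0.1]] in board [-11.5  84.9] [array([  8.6, 235.3]), array([-40.1, 233.7]), array([ 16.3, -13.7]), array([-33.9, -15.9])]
board end pts [  24.3 -108.3] [ -54.7 -110.7] [-59.9 111.3] exp y -110/110 x -60
bolts [  3.8 -32.7] [  4.2 -78.9]
tip [-31.9 -52.5] [0.50827833 0.03471167 0.14193938]
depth slat z [0.53059175 0.19979988 0.02871371] fence [0.58631125 0.11676953 0.04492817]
```

```bash
cat >> h.py <<'E'
TH=-0.02427;T0=np.array([0.54145,0.08638])
MB=np.array([[np.cos(TH),-np.sin(TH)],[np.sin(TH),np.cos(TH)]])
def W(x,y,z): # board mm -> world m
    p=MB@np.array([x,y])/1e3+T0;return [p[0],p[1],z/1e3]
def Bd(p): return MB.T@(np.array(p)[:2]-T0)*1e3
XB=np.array([*MB[:,0],0]);YB=np.array([*MB[:,1],0])
ROT=R.from_matrix(np.column_stack([YB,XB,[0,0,-1]])).as_rotvec()
def st(tag=""):
    s=manip.state();f=s["contact_force"];print(tag,round(s["clock"],1),Bd(s["tool_pos"]).round(1),(s["tool_pos"][2]*1e3).round(1),"F board",(MB.T@f[:2]).round(1),f[2].round(1));return s
def fb():
    f=manip.state()["contact_force"];return np.array([*(MB.T@f[:2]),f[2]])
E
python3 - <<'E'
from h import *
import pickle
c=pickle.load(open("top.pkl","rb"))
for u in range(120,222,8):
    print(u,[tuple((px_d(c,u,v)[[1,2]]).round(2)) for v in (180,188,196)])
for p in [W(-70,60,120),W(-60,60,22.5),W(1,262,23),W(1,262,120)]:
    print(inverse_kinematics(p,ROT))
E
```

```text
120 [(np.float64(0.58), np.float64(0.15)), (np.float64(0.58), np.float64(0.15)), (np.float64(0.58), np.float64(0.15))]
128 [(np.float64(0.56), np.float64(0.16)), (np.float64(0.56), np.float64(0.16)), (np.float64(0.55), np.float64(0.16))]
136 [(np.float64(0.54), np.float64(0.15)), (np.float64(0.53), np.float64(0.15)), (np.float64(0.53), np.float64(0.15))]
144 [(np.float64(0.52), np.float64(0.14)), (np.float64(0.51), np.float64(0.14)), (np.float64(0.51), np.float64(0.14))]
152 [(np.float64(0.5), np.float64(0.12)), (np.float64(0.5), np.float64(0.11)), (np.float64(0.5), np.float64(0.11))]
160 [(np.float64(0.52), np.float64(0.01)), (np.float64(0.51), np.float64(0.01)), (np.float64(0.51), np.float64(0.01))]
168 [(np.float64(0.49), np.float64(0.01)), (np.float64(0.49), np.float64(0.01)), (np.float64(0.49), np.float64(0.01))]
176 [(np.float64(0.46), np.float64(0.02)), (np.float64(0.46), np.float64(0.02)), (np.float64(0.46), np.float64(0.01))]
184 [(np.float64(0.44), np.float64(0.02)), (np.float64(0.44), np.float64(0.02)), (np.float64(0.44), np.float64(0.01))]
192 [(np.float64(0.42), np.float64(0.0)), (np.float64(0.42), np.float64(-0.0)), (np.float64(0.42), np.float64(0.0))]
200 [(np.float64(0.39), np.float64(-0.0)), (np.float64(0.39), np.float64(-0.0)), (np.float64(0.39), np.float64(0.0))]
208 [(np.float64(0.37), np.float64(0.0)), (np.float64(0.37), np.float64(0.0)), (np.float64(0.37), np.float64(-0.0))]
216 [(np.float64(0.34), np.float64(-0.0)), (np.float64(0.34), np.float64(-0.0)), (np.float64(0.34), np.float64(0.0))]
[ 2.53140602e-01  3.27992510e-02  2.10072785e+00 -4.44089210e-16
  1.00806555e+00  2.77410602e-01]
[ 2.47712040e-01  1.88305041e-01  2.14467521e+00 -4.44089210e-16
  8.08612399e-01  2.71982040e-01]
[ 5.27161971e-01  4.20754921e-01  1.82721927e+00 -4.44089210e-16
  8.93618464e-01  5.51431971e-01]
[ 5.27161971e-01  3.11218627e-01  1.77221874e+00 -4.44089210e-16
  1.05815529e+00  5.51431971e-01]
```

```bash
cat >> h.py <<'E'
def push(x0,y0,dx,dy,n,z,thr,step=1.0,rate=0.02):
    """creep along (dx,dy) in board frame by up to n mm until reaction along it exceeds thr"""
    b=fb();d=np.array([dx,dy])
    for i in range(1,int(n/step)+1):
        manip.move_linear(W(x0+dx*i*step,y0+dy*i*step,z),rate=rate)
        if -(fb()-b)[:2]@d>thr: break
    return i*step
E
python3 - <<'E'
from h import *
manip.move_pose(W(-72,60,110),ROT)
manip.move_linear(W(-72,60,22.8),rate=.15);st("down")
manip.move_linear(W(-57,60,22.8),rate=.08);st()
print(push(-57,60,1,0,24,22.8,4));st("pushed")
manip.move_linear(W(-62,60,22.8),rate=.1)
manip.move_linear(W(-62,60,110),rate=.2);st()
E
```

```text
down 6.2 [-71.3  60.2] 23.4 F board [-0.3  0.2] -0.2
 6.5 [-55.4  60.3] 23.8 F board [-0.6 -0.4] -0.5
21.0
pushed 11.7 [-37.6  60. ] 22.6 F board [-6.5  0.3] 4.6
 12.7 [-61.7  59.9] 109.8 F board [0.  0.1] -0.3
```

Run:
```python
from h import *
import pickle
manip.move_pose(W(1,262,110),ROT)
manip.move_linear(W(1,262,23.5),rate=.15);st("down")
manip.move_linear(W(1,200,23.5),rate=.06);st()
manip.move_linear(W(1,156,23.5),rate=.05);st("end")
manip.move_linear(W(1,164,23.5),rate=.05)
manip.move_linear(W(1,164,110),rate=.2)
manip.move_pose([0.48,0.11,0.22],[np.pi,0,0])
manip.dwell(.2)
c=cap("wrist");pickle.dump(c,open("w2.pkl","wb"));st()
cv2.imwrite("pics/w2.png",cv2.resize(c["image"][50:200,200:460],None,fx=3,fy=3,interpolation=cv2.INTER_CUBIC))
```

```text
down 14.3 [  1.6 261.8] 24.2 F board [-0.3 -0.2] 0.1
 15.5 [  0.8 200. ] 23.3 F board [-0.4 -0.3] 0.6
end 16.5 [  1.1 156.1] 23.6 F board [-1.   0.3] 0.2
 18.9 [-62.1  22.4] 219.5 F board [0.5 0. ] 0.4
```

View pics/w2.png

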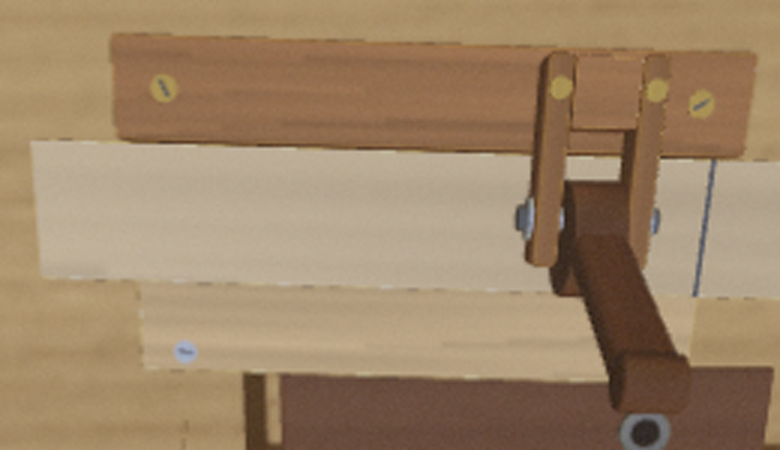

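The slat is against the fence. The pencil line runs crop (714,162)–(696,296), the slat's left end (32,141)–(42,277), and the board's right edge starts at (694,300).

Run:
```python
from h import *
import pickle
c=pickle.load(open("w2.pkl","rb"))
P=lambda u,v,z:px_z(c,u/3+200,v/3+50,z)
F=[P(118,139,.044),P(743,157,.044),P(111,34,.044),P(755,53,.044)]
th,t,r=fit([[.026,.11],[.026,-.11],[.06,.11],[.06,-.11]],F);print("board",th,t,Bd(t),(r*1e3).round(1))
S=[P(32,141,.028),P(42,277,.028),P(714,162,.028),P(696,296,.028)]
ths,ts,rs=fit([[.025,.15],[-.025,.15],[.025,-.1],[-.025,-.1]],S);print("slat",ths-TH,Bd(ts),(rs*1e3).round(1),[Bd(s).round(1) for s in S])
print("boardend",Bd(P(694,302,.02)),Bd(P(690,376,.02)),Bd(P(143,369,.02)))
```

```text
board -0.026135385076639994 [0.54156994 0.08679882] [0.10974093 0.42160775] [[-0.4  1.4]
 [-0.3 -0.5]
 [ 0.3  0.8]
 [ 0.4 -1.7]]
slat -0.0034697189249478025 [ 0.95731947 -5.43637789] [[ 0.5 -0.1]
 [-0.6 -0.2]
 [ 0.6 -0.1]
 [-0.6  0.3]] [array([ 25.9, 144.5]), array([-23. , 144.8]), array([  25. , -105.5]), array([ -23.8, -105.6])]
boardend [ -26.97944008 -108.27707244] [ -56.57309812 -110.71885738] [-59.29185093 109.95151104]
```

Run:
```python
from h import *
import pickle
manip.move_pose(W(1,170,90),ROT)
manip.move_linear(W(1,170,23.5),rate=.15)
manip.move_linear(W(1,158,23.5),rate=.06)
manip.move_linear(W(1,151.5,23.5),rate=.02);st("end")
manip.move_linear(W(1,162,23.5),rate=.05)
manip.move_linear(W(1,162,90),rate=.2)
for y in (60,3):
    manip.move_pose(W(-60,y,90),ROT)
    manip.move_linear(W(-60,y,22.8),rate=.15)
    manip.move_linear(W(-46,y,22.8),rate=.06)
    push(-46,y,1,0,11,22.8,3);st("front")
    manip.move_linear(W(-60,y,22.8),rate=.1)
    manip.move_linear(W(-60,y,90),rate=.2)
manip.move_linear(W(-60,y,200),rate=.3)
manip.move_pose([0.48,0.11,0.22],[np.pi,0,0])
manip.dwell(.2)
c=cap("wrist");pickle.dump(c,open("w3.pkl","wb"));st()
cv2.imwrite("pics/w3.png",cv2.resize(c["image"][50:200,200:460],None,fx=3,fy=3,interpolation=cv2.INTER_CUBIC))
```

```text
end 21.5 [  1.  151.4] 23.4 F board [-0.4 -0.2] 0.1
front 26.4 [-37.6  59.9] 22.6 F board [-5.4  1. ] 5.7
front 30.8 [-37.9   3. ] 22.6 F board [-3.3  0.6] 2.8
 33.9 [-62.   22.1] 219.9 F board [0.4 0.9] 0.1
```

View pics/w3.png

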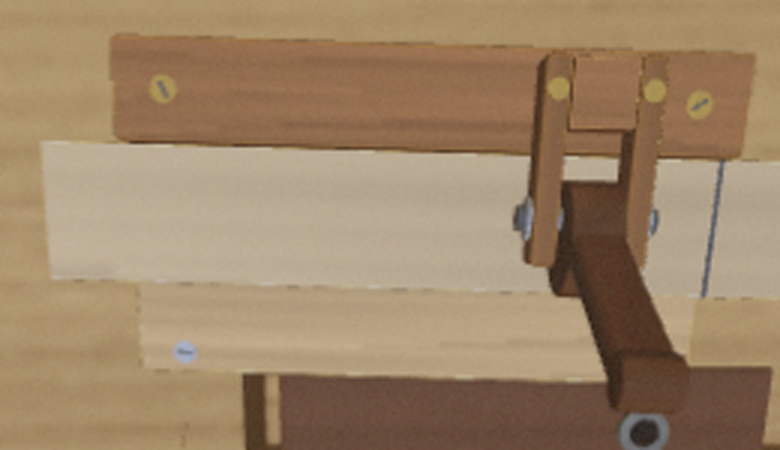

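The pencil line now runs (723,162)–(705,297), the left end (41,141)–(51,278), and the lever is still open.

Run:
```python
from h import *
import pickle
c=pickle.load(open("w3.pkl","rb"))
P=lambda u,v,z:px_z(c,u/3+200,v/3+50,z)
F=[P(118,139,.044),P(743,157,.044),P(111,34,.044),P(755,53,.044)]
th,t,r=fit([[.026,.11],[.026,-.11],[.06,.11],[.06,-.11]],F);print("board",th,Bd(t))
S=[P(41,141,.028),P(51,278,.028),P(723,162,.028),P(705,297,.028)]
ths,ts,rs=fit([[.025,.15],[-.025,.15],[.025,-.1],[-.025,-.1]],S);print("slat",ths-TH,Bd(ts),(rs*1e3).round(1),[Bd(s).round(1) for s in S])
print("boardend",Bd(P(694,302,.02)),Bd(P(690,376,.02)),Bd(P(143,369,.02)))
for x,z in((30,150),(-60,105),(-95,75)): print(inverse_kinematics(W(x,-55,z),ROT))
```

```text
board -0.02686829999187129 [0.31422099 0.00515581]
slat -0.00413355387774187 [ 0.99725738 -9.18674387] [[ 0.3 -0.4]
 [-0.4 -0.3]
 [ 0.4  0.1]
 [-0.4  0.6]] [array([ 26.3, 141.1]), array([-23. , 141.2]), array([  25.2, -109.4]), array([ -24. , -109.7])]
boardend [ -26.94088215 -108.81724006] [ -56.57215487 -111.23154915] [-59.13961879 109.73364584]
[ 1.01151260e-02  1.40844056e-01  1.92146107e+00 -4.44089210e-16
  1.07928753e+00  3.43851260e-02]
[ 1.65539908e-02  2.42216992e-02  2.14126779e+00 -4.44089210e-16
  9.76103166e-01  4.08239908e-02]
[ 1.97590657e-02 -9.76376926e-04  2.23238437e+00 -4.44089210e-16
  9.10184658e-01  4.40290657e-02]
```

The slat is placed with the line about 0.5 mm from the saw edge, so I'll press the lever along its arc.

Run:
```python
from h import *
import pickle
from scipy.optimize import brentq
r,h,hw=85,7,15
def tgt(a):
    e=np.radians(77)-a
    return 4-r*np.cos(e)+h*np.sin(e)+hw, 51+r*np.sin(e)+h*np.cos(e)
manip.move_pose(W(45,-55,210),ROT)
x,z=tgt(0.0)
manip.move_linear(W(x+18,-55,z),rate=.2);st("start")
b=fb()
for a in np.r_[np.arange(0,0.9,.1),np.arange(.9,1.5,.03)]:
    x,z=tgt(a);manip.move_linear(W(x,-55,z),rate=.06)
    s=manip.state();p=Bd(s["tool_pos"]);zz=s["tool_pos"][2]*1e3;f=fb()-b
    # lever angle from actual corner position: corner at normal offset h from centreline
    cx,cz=p[0]-hw-4,zz-51
    e=np.arctan2(cz,-cx)-np.arcsin(h/np.hypot(cx,cz));est=np.radians(77)-e
    print(round(a,2),round(est,3),f.round(1),round(s["clock"],1))
    if est>1.22 or (est>1.1 and f[2]>18) or np.linalg.norm(f)>30: break
x,z=p[0],zz
manip.move_linear(W(x+3,-55,z+40),rate=.1)
manip.move_linear(W(x+3,-55,220),rate=.3)
manip.move_pose([0.48,0.11,0.22],[np.pi,0,0])
manip.dwell(.2)
c=cap("wrist");pickle.dump(c,open("w4.pkl","wb"));st()
cv2.imwrite("pics/w4.png",cv2.resize(c["image"][50:200,200:460],None,fx=3,fy=3,interpolation=cv2.INTER_CUBIC))
```

```text
start 35.9 [ 24.9 -54.8] 135.7 F board [0.7 0.1] 0.7
0.0 -0.003 [ 0.1 -0.4  0. ] 36.4
0.1 0.107 [-0.2 -0.7 -0.9] 36.6
0.2 0.209 [-0.3 -0.8 -1. ] 36.9
0.3 0.306 [-0.8  0.5 -0.9] 37.2
0.4 0.408 [-0.4 -0.1 -1. ] 37.5
0.5 0.512 [-1.2  1.3 -0.8] 37.8
0.6 0.611 [ 0.8 -0.5 -1.1] 38.1
0.7 0.713 [ 0.2 -0.8 -0.7] 38.4
0.8 0.813 [-0.3  0.8 -0.4] 38.7
0.9 0.912 [-0.7 -0.1 -0.5] 39.0
0.93 0.935 [-1.2 -0.2 -0.5] 39.2
0.96 0.961 [-0.6 -0.3 -0.6] 39.5
0.99 0.991 [ 0.4  0.  -0.9] 39.7
1.02 1.022 [-0.2  0.   0.7] 40.0
1.05 1.051 [0.4 0.5 0.1] 40.2
1.08 1.076 [-0.2 -0.3  3.6] 40.5
1.11 1.101 [-2.3  0.3  7.4] 40.7
1.14 1.126 [-2.3  0.9 10.4] 41.0
1.17 1.151 [-3.9  0.1 13.7] 41.2
1.2 1.178 [-4.7 -0.5 15.8] 41.5
1.23 1.21 [-4.4 -0.2 13.7] 41.7
1.26 1.229 [-8.5 -0.7 22.9] 42.0
 44.8 [-62.  22.] 220.0 F board [ 0.  -0.4] 0.0
```

View pics/w4.png

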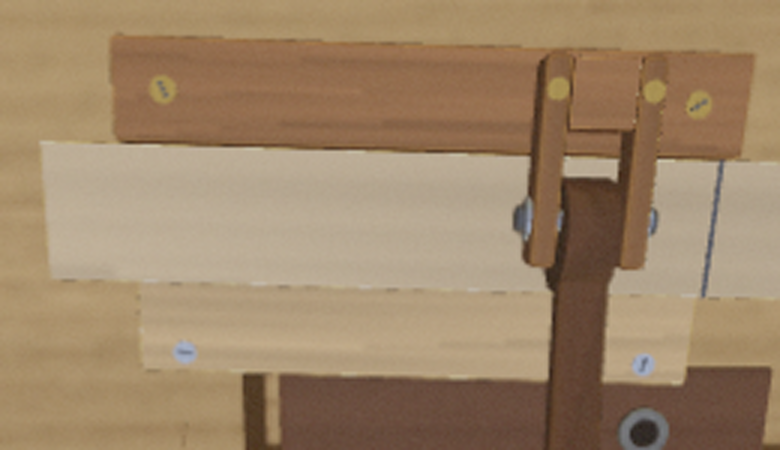

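The lever is down, the slat has not moved (line (722,162)–(705,297)), and the robot is clear. I'll check the lever's angle by depth.

Run:
```python
from h import *
import pickle
c=pickle.load(open("w4.pkl","rb"))
L=[]
for v in range(310,480,12):
    p=px_d(c,580/3+200,v/3+50);L.append([Bd(p)[0],p[2]*1e3])
L=np.array(L);print(L.round(1).tolist())
k=np.polyfit(L[:,0],L[:,1],1);print("elev",np.degrees(np.arctan(-k[0])),"angle",np.radians(77)-np.arctan(-k[0]))
```

```text
[[-25.8, 62.4], [-29.9, 63.0], [-34.0, 63.6], [-38.1, 63.9], [-42.2, 64.9], [-46.3, 65.7], [-50.5, 66.1], [-54.7, 66.3], [-58.7, 67.7], [-62.9, 68.4], [-67.2, 68.6], [-71.5, 69.2], [-75.6, 70.2], [-79.8, 71.0], [-83.4, 73.7]]
elev 9.750460085997451 angle 1.173725891950689
```

```bash
python3 -c "
from cell import order
print(order.close_job())"
```

```text
the job is handed in; nothing more can be done
None
```

The job is handed in, though it returned no verdict: the slat lies against the fence with its line about 0.5 mm from the saw edge, and the lever is pressed to about 1.18 rad (clamping range 1.1 to 1.3). The robot is clear, and I could not measure the cam force directly.

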